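# Sweep the dry clay offcuts off the wedging board into the reclaim tray

### The job

Clear the plaster board: with your fingertips, sweep all four dry clay offcuts along the board and over its end into the white reclaim tray that stands against it. Push them, do not pick them up. Leave the little dish on the board, and the cup, bottle and cap on the bat, standing where they are.

Things in the scene. Friction and masses are not known exactly. Their poses are not given: they have to be found in the camera images.
- board: Plaster wedging board: an off-white cast slab flush in a pale timber frame, 260 mm along its x, 340 mm along its y, flat top 60 mm above the table (z = 0.060). Fixed. Origin at the centre of its underside; both ends (the 260 mm sides at y = +170 mm and y = -170 mm of its frame) are open, nothing stands up around its edge.
- tray: Shallow open reclaim tray of white plastic, 280 mm along its x, 200 mm along its y, 50 mm high, walls and floor 4 mm. It is fixed against one end of the board, left (+y) or right (-y), 3 mm from it, with its axes parallel to the board's and its rim 10 mm below the board's top, so that what is pushed over that end drops in. Origin at the centre of its underside.
- strip: Dry clay offcut of a 12 mm thick slab: long strip 50 mm by 18 mm with one end cut slanting (from -23..27 mm along its x, -9..9 mm along its y). Lies flat on the board, turned any way; the outline is given in its own x and y, origin under the middle (centroid) of its underside. Loose, 13 to 28 g.
- corner: Dry clay offcut 12 mm thick: right-angled triangle with sides of 44 and 36 mm (right angle at x = -15, y = -12 mm). Lies flat on the board, turned any way; the outline is given in its own x and y, origin under the middle (centroid) of its underside. Loose, 13 to 28 g.
- wedge: Dry clay offcut 12 mm thick: four-sided, 40 mm wide at one side and 24 mm at the other, 28 mm deep. Lies flat on the board, turned any way; the outline is given in its own x and y, origin under the middle (centroid) of its underside. Loose, 13 to 28 g.
- chunk: Dry clay offcut 12 mm thick: five-sided chunk about 36 by 32 mm. Lies flat on the board, turned any way; the outline is given in its own x and y, origin under the middle (centroid) of its underside. Loose, 13 to 28 g.
- dish: Small round footed clay dish, rim 72 mm across, 32 mm high, standing on the board among the offcuts; to be left where it is. Loose, 110 g. Origin at the centre of its foot, on the board's top.
- bat: Round brown hardboard painting bat, 196 mm across, 6 mm thick, lying fixed on the table beyond the other end of the board. Origin at the centre of its underside.
- cup: Clay cup 68 mm across the rim, 75 mm high, standing on the bat; to be left alone. Origin at the centre of its underside.
- bottle: Open green glaze bottle 40 mm across, 82 mm high, standing on the bat; to be left alone. Origin at the centre of its underside.
- cap: The bottle's dark screw cap, 31 mm across, 18 mm high, lying on the bat; to be left alone. Origin at the centre of its underside.

How it is judged:
By the outcome, as a careful person would: the job done as asked, in the order asked, and still so for the second after the job is handed in, with the robot touching nothing.
It also fails if it takes over 72 s, if anything falls off the work surface, if the arm or the gripper's body presses on something with over 40 N, if the wrist force passes 120 N, or if a joint passes its speed limit or range.

### The arm

A 6-joint arm with a two-finger parallel gripper is mounted at the origin on the work surface. World frame = base frame: x ahead of the robot, y to its left, z up, the work surface at z = 0. Lengths are in m, angles in rad, forces in N, time in s.
With the tool pointing down it reaches from about 0.3 to 0.85 m from the base axis. Payload 4.2 kg.
Tool frame: the origin (TCP) lies midway between the tips of the shut fingers; the grasp point (between the pads) lies 19 mm behind it; z points along the fingers, y is the line along which they close (so a half turn about z gives the same grasp; the last joint's range is limited). The gripper opens to 91 mm and grips with 3 to 60 N. Pads are 32 mm wide; open, the fingers measure 118 mm over their backs; the gripper's body (76 mm by 178 mm) begins 60 mm behind the grasp point.
Start: joints at [1.241, 0.32, 1.565, -0, 1.257, -0.02], TCP at [0.175, 0.548, 0.214] pointing down, gripper open.
Joint ranges: [-3.11, 3.11], [-0.84, 2.01], [0.21, 2.61], [-1.34, 4.49], [0.05, 2.63], [-2.56, 2.56]. Speed limits (rad/s): [2.57, 2.57, 3.14, 3.14, 3.14, 3.14].

### API

Orientations are given as a 3x3 rotation matrix whose columns are the frame's x, y, z axes.
In Python, from station import r gives the robot as it stands. The module is installed in compiled form; this text tells all that it offers.
- The arm moves only by the tool arm_command, never from a script. Its argument "moves" is a list of rows, each an object with "claw": the closure, from -1 (fully open) to 1 (shut); "delta_pos": the shift along the world's x, y, z in m, a list of three; "roll": the turn about the world's z in degrees. In form: [{"claw": claw, "delta_pos": [tx, ty, tz], "roll": roll}, ...]. A call has 1 to 20 rows; each row is the pose to reach, as a shift and turn from the pose commanded when the call began; what a row does not reach only later rows make up. A row lasts 1/8 s, in which the tool goes at most 62.5 mm and 10.7 degrees, less where a joint would pass 70% of its speed; a pose out of reach is approached as far as the arm can. A call with a gripper value outside its range is refused whole. The fingers move at their own pace and stop on an object; the grip force is fixed at half the most. Time passes only in rows, so rows that repeat a pose let the fingers close. It gives the time, the measured TCP pose, the force, the opening and the grip force at its end, in the units of the state.
- r.observe(): the state, without advancing time (a new reading comes with each control period).
- r.grab_frame(name): name is "side" or "top"; returns a dict with "color" (400x640x3 uint8, blue, green, red), "range_z" (400x640 float32, m along the optical axis (not along the pixel's ray), 0 where there is no reading), "K" (3x3 intrinsics, pixels), "k1" (the pictures are not rectified: a ray, as slopes to the right and down, at radius r is drawn at 1 + k1 r^2 times it, then the intrinsics apply), "rvec" (rotation vector, rad) and "tvec" (3), from world to camera coordinates, as OpenCV has them. Camera axes: x right, y down, z forward; pixel columns grow to the right and rows downward; lengths in m; the calibration is good to about 2 mm. A picture is of the moment at which its call begins.
- r.sign_off(): hands the job in; it is judged then, once.
The state is a dict: "time_s": time; "joint_pos": joint angles; "qvel": joint speeds; "joint_efforts": joint torques, N m; "eef_pos": TCP position; "orientation": TCP orientation; "wrist_force": force on the tool from outside, world axes, zero at the start; "torque": the same for the moment, N m; "grip_width": finger opening in m; "grasp_force": force on a finger pad.
Only numpy, scipy, OpenCV 4.12 (cv2) and the standard library are available. Lean on these libraries where they do the work, as an engineer would, in place of code of your own. Each camera call takes 0.05 s, during which the arm holds its last target. There are 200 camera calls.

## Working session

There is one attempt and no reset: what is moved stays moved. The work goes in short steps, Python scripts to look and compute and a tool call to move; the robot and the scene stay as the last step left them, time stands still between calls to the robot, and variables do not carry over. Pictures are saved under pics/ and viewed, at most 10 in all, crops included, and the job is handed in when it is done.

Besides the shell and the picture viewer there is one more tool, called after "Call:" by a JSON object that holds its "api" and its "payload". arm_command: Moves the arm, as the interface text tells. Its arguments: {"type":"object","properties":{"moves":{"type":"array"}},"required":["moves"]}

```bash
mkdir -p pics
cat > h.py <<'E'
import numpy as np, cv2
from station import r
def save(name,fn):
    f=r.grab_frame(name); cv2.imwrite('pics/'+fn,f['color']); np.savez('pics/'+fn+'.npz',**f); return f
def onplane(f,uv,z):
    K=f['K'];R,_=cv2.Rodrigues(np.array(f['rvec'],float));t=np.array(f['tvec'],float).ravel()
    uv=np.array(uv,float).reshape(-1,1,2)
    d=np.array([float(f['k1']),0,0,0])
    n=cv2.undistortPoints(uv,np.array(K,float),d).reshape(-1,2)
    D=np.c_[n,np.ones(len(n))]@R; C=-R.T@t
    s=(z-C[2])/D[:,2]; return C+s[:,None]*D
E
python3 - <<'E'
from h import *
save('top','t0.png');f=save('side','s0.png');o=r.observe();print(o['time_s'],o['eef_pos'],o['orientation'],o['wrist_force'],o['grip_width'])
E
```

```text
0.1 [0.17514641 0.54721787 0.21321508] [[-9.52412432e-01  3.04811939e-01 -4.90195644e-04]
 [ 3.04812332e-01  9.52411312e-01 -1.46115657e-03]
 [ 2.14899080e-05 -1.54104137e-03 -9.99998812e-01]] [-0.03031579  0.50898079 -0.82311851] 0.09089583498026634
```

View pics/t0.png

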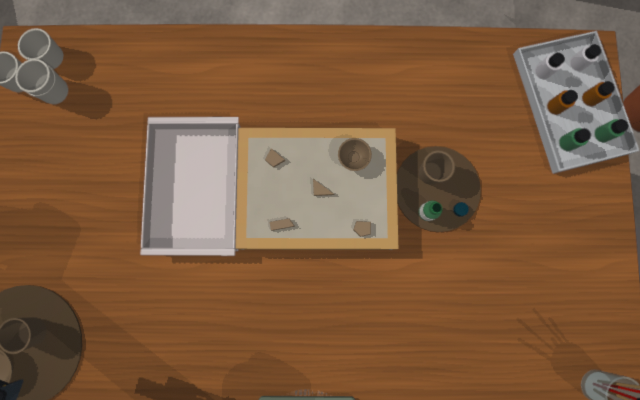

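View pics/s0.png

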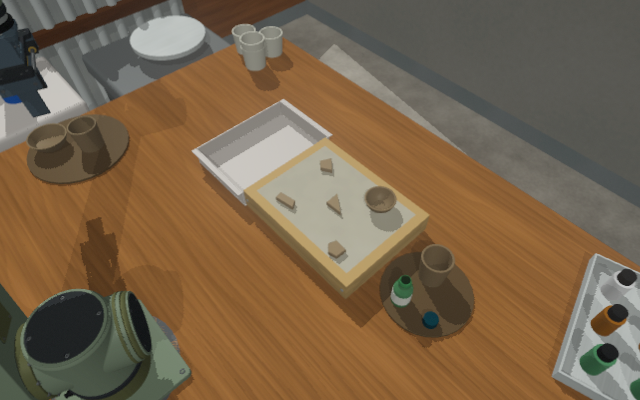

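The top view shows the tray left (+y) at columns 145–237 and the board at 237–397. The dish is near (354,154). The offcuts are near (276,158), (322,189), (283,225) and (364,228). The bat with cup, bottle and cap is to the right. The side view agrees with this.

```bash
cat >> h.py <<'E'
def pieces(f,x0=240,x1=395,y0=135,y1=242):
    c=cv2.cvtColor(f['color'],cv2.COLOR_BGR2HSV); 
    m=np.zeros(c.shape[:2],np.uint8)
    m[y0:y1,x0:x1]=((c[...,1]>60)&(c[...,0]<22))[y0:y1,x0:x1]*255
    return c,m
E
python3 - <<'E'
from h import *
f=dict(np.load('pics/t0.png.npz'))
print('corners',onplane(f,[(238,129),(395,129),(398,248),(238,248)],.06).round(3).tolist())
c=cv2.cvtColor(f['color'],cv2.COLOR_BGR2HSV)
for p in [(276,158),(322,189),(283,225),(364,228),(300,170),(310,225),(340,155),(372,170)]: print(p,c[p[1],p[0]])
m=np.zeros(c.shape[:2],np.uint8);s=(slice(139,237),slice(249,386));m[s]=(c[s][...,1]>55)*255
for k in cv2.findContours(m,cv2.RETR_EXTERNAL,cv2.CHAIN_APPROX_NONE)[0]:
    a=cv2.contourArea(k)
    if a<30: continue
    w=onplane(f,k.reshape(-1,2),.072); M=cv2.moments(k)
    print(a,'c',onplane(f,[(M['m10']/M['m00'],M['m01']/M['m00'])],.072).round(3),'x',w[:,0].min().round(3),w[:,0].max().round(3),'y',w[:,1].min().round(3),w[:,1].max().round(3))
# dish rim, bottle
print('dish rim',onplane(f,[(354,138),(354,169),(338,154),(371,154)],.092).round(3).tolist())
print('tray',onplane(f,[(148,119),(238,119),(236,253),(142,253)],.05).round(3).tolist())
print('cup,bottle',onplane(f,[(439,166)],.081).round(3),onplane(f,[(434,209)],.088).round(3))
E
```

```text
corners [[0.67, 0.152, 0.06], [0.673, -0.189, 0.06], [0.416, -0.19, 0.06], [0.414, 0.144, 0.06]]
(276, 158) [ 16  87 135]
(322, 189) [ 16  87 135]
(283, 225) [ 16  86 137]
(364, 228) [ 16  89 138]
(300, 170) [ 20  37 165]
(310, 225) [ 20  38 168]
(340, 155) [15 90 74]
(372, 170) [ 19  36 121]
197.0 c [[ 0.456 -0.114  0.072]] x 0.44 0.471 y -0.13 -0.095
172.0 c [[0.463 0.055 0.072]] x 0.453 0.474 y 0.03 0.079
168.0 c [[ 0.537 -0.026  0.072]] x 0.525 0.559 y -0.053 -0.011
183.5 c [[0.603 0.072 0.072]] x 0.586 0.623 y 0.05 0.091
834.5 c [[ 0.613 -0.099  0.072]] x 0.579 0.646 y -0.134 -0.064
dish rim [[0.643, -0.096, 0.092], [0.577, -0.096, 0.092], [0.608, -0.063, 0.092], [0.609, -0.132, 0.092]]
tray [[0.695, 0.353, 0.05], [0.695, 0.154, 0.05], [0.403, 0.15, 0.05], [0.402, 0.349, 0.05]]
cup,bottle [[ 0.587 -0.276  0.081]] [[ 0.495 -0.261  0.088]]
```

Call:
{"api": "arm_command", "payload": {"moves": [{"claw": 1, "delta_pos": [0.03, -0.055, 0], "roll": -7}, {"claw": 1, "delta_pos": [0.058, -0.11, 0], "roll": -14}, {"claw": 1, "delta_pos": [0.087, -0.164, 0], "roll": -22}, {"claw": 1, "delta_pos": [0.115, -0.219, 0], "roll": -29}, {"claw": 1, "delta_pos": [0.144, -0.274, 0], "roll": -36}, {"claw": 1, "delta_pos": [0.173, -0.328, 0], "roll": -43}, {"claw": 1, "delta_pos": [0.202, -0.383, -0.01], "roll": -51}, {"claw": 1, "delta_pos": [0.23, -0.438, -0.02], "roll": -58}, {"claw": 1, "delta_pos": [0.259, -0.492, -0.04], "roll": -65}, {"claw": 1, "delta_pos": [0.288, -0.55, -0.06], "roll": -72.2}, {"claw": 1, "delta_pos": [0.288, -0.55, -0.1], "roll": -72.2}, {"claw": 1, "delta_pos": [0.288, -0.55, -0.13], "roll": -72.2}, {"claw": 1, "delta_pos": [0.288, -0.55, -0.135], "roll": -72.2}, {"claw": 1, "delta_pos": [0.288, -0.55, -0.135], "roll": -72.2}, {"claw": 1, "delta_pos": [0.288, -0.55, -0.135], "roll": -72.2}]}}

```text
time_s: 1.98
eef_pos: [0.4643, -0.0021, 0.0803]
orientation: [[-0.001, 1.0, 0.003], [1.0, 0.001, -0.0], [-0.0, 0.003, -1.0]]
wrist_force: [0.4, -0.1, -0.5]
grip_width: 0.0003
grasp_force: 0.0
```

Call:
{"api": "arm_command", "payload": {"moves": [{"claw": 1, "delta_pos": [0, 0, -0.01], "roll": 0}, {"claw": 1, "delta_pos": [0, 0, -0.015], "roll": 0}, {"claw": 1, "delta_pos": [0, 0.01, -0.015], "roll": 0}, {"claw": 1, "delta_pos": [0, 0.02, -0.015], "roll": 0}, {"claw": 1, "delta_pos": [0, 0.032, -0.015], "roll": 0}, {"claw": 1, "delta_pos": [0, 0.044, -0.015], "roll": 0}, {"claw": 1, "delta_pos": [0, 0.056, -0.015], "roll": 0}, {"claw": 1, "delta_pos": [0, 0.068, -0.015], "roll": 0}, {"claw": 1, "delta_pos": [0, 0.08, -0.015], "roll": 0}, {"claw": 1, "delta_pos": [0, 0.092, -0.015], "roll": 0}, {"claw": 1, "delta_pos": [0, 0.104, -0.015], "roll": 0}]}}

```text
time_s: 3.35
eef_pos: [0.4633, 0.1024, 0.064]
orientation: [[-0.001, 1.0, 0.0], [1.0, 0.001, -0.0], [-0.0, 0.0, -1.0]]
wrist_force: [0.6, -0.5, 0.1]
grip_width: 0.0003
grasp_force: 0.1
```

Run:
```python
from h import *
f=save('side','s1.png')['color'][60:310,180:440]
cv2.imwrite('pics/s1c.png',cv2.resize(f,None,fx=2,fy=2))
```

```text
(no output)
```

View pics/s1c.png

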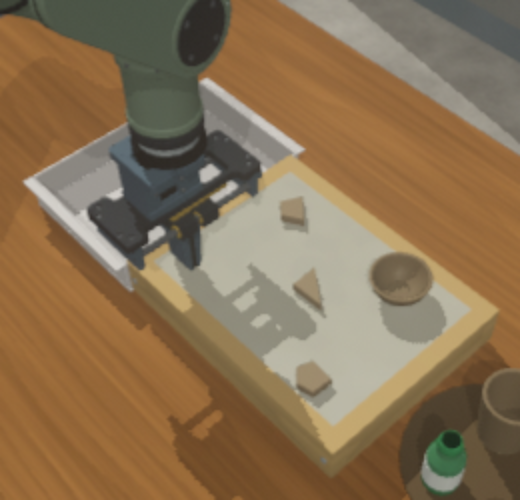

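Call:
{"api": "arm_command", "payload": {"moves": [{"claw": 1, "delta_pos": [0, 0.012, 0], "roll": 0}, {"claw": 1, "delta_pos": [0, 0.024, 0], "roll": 0}, {"claw": 1, "delta_pos": [0, 0.036, 0], "roll": 0}, {"claw": 1, "delta_pos": [0, 0.048, 0], "roll": 0}, {"claw": 1, "delta_pos": [0, 0.06, 0], "roll": 0}, {"claw": 1, "delta_pos": [0, 0.072, 0], "roll": 0}, {"claw": 1, "delta_pos": [0, 0.085, 0], "roll": 0}, {"claw": 1, "delta_pos": [0, 0.1, 0], "roll": 0}, {"claw": 1, "delta_pos": [0, 0.1, 0], "roll": 0}, {"claw": 1, "delta_pos": [0, 0.1, 0.05], "roll": 0}, {"claw": 0.7, "delta_pos": [0.01, 0.06, 0.076], "roll": 0}, {"claw": 0.7, "delta_pos": [0.03, 0, 0.076], "roll": 0}, {"claw": 0.7, "delta_pos": [0.04, -0.06, 0.076], "roll": 0}, {"claw": 0.7, "delta_pos": [0.06, -0.12, 0.076], "roll": 0}, {"claw": 0.7, "delta_pos": [0.072, -0.17, 0.076], "roll": 0}, {"claw": 0.7, "delta_pos": [0.072, -0.188, 0.066], "roll": 0}, {"claw": 0.7, "delta_pos": [0.072, -0.188, 0.04], "roll": 0}, {"claw": 0.7, "delta_pos": [0.072, -0.188, 0.016], "roll": 0}, {"claw": 0.7, "delta_pos": [0.072, -0.188, 0.001], "roll": 0}, {"claw": 0.7, "delta_pos": [0.072, -0.188, 0.001], "roll": 0}]}}

```text
time_s: 5.9
eef_pos: [0.5342, -0.0858, 0.0639]
orientation: [[-0.001, 1.0, -0.003], [1.0, 0.001, 0.001], [0.001, -0.003, -1.0]]
wrist_force: [-0.1, -0.0, -0.2]
grip_width: 0.0135
grasp_force: 0.0
```

Run:
```python
from h import *
f=save('side','s2.png')['color'][60:310,180:440]
cv2.imwrite('pics/s2c.png',cv2.resize(f,None,fx=2,fy=2))
```

```text
(no output)
```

View pics/s2c.png

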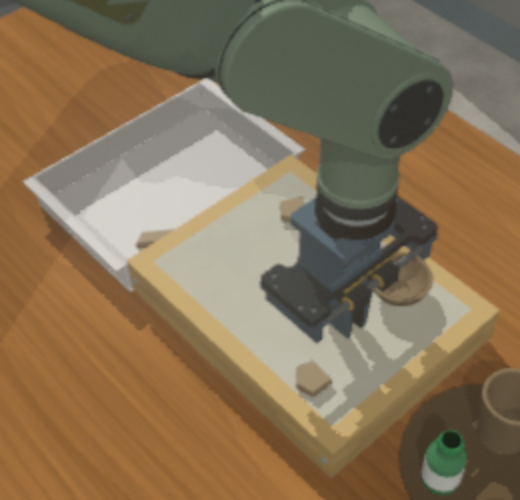

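The strip lies in the tray at about (155,238). Next I push the corner.

Call:
{"api": "arm_command", "payload": {"moves": [{"claw": 0.7, "delta_pos": [0, 0.01, 0], "roll": 0}, {"claw": 0.7, "delta_pos": [0, 0.02, 0], "roll": 0}, {"claw": 0.7, "delta_pos": [0, 0.03, 0], "roll": 0}, {"claw": 0.7, "delta_pos": [0, 0.04, 0], "roll": 0}, {"claw": 0.7, "delta_pos": [0, 0.05, 0], "roll": 0}, {"claw": 0.7, "delta_pos": [0, 0.06, 0], "roll": 0}, {"claw": 0.7, "delta_pos": [0, 0.07, 0], "roll": 0}, {"claw": 0.7, "delta_pos": [0, 0.08, 0], "roll": 0}, {"claw": 0.7, "delta_pos": [0, 0.09, 0], "roll": 0}, {"claw": 0.7, "delta_pos": [0, 0.1, 0], "roll": 0}, {"claw": 0.7, "delta_pos": [0, 0.11, 0], "roll": 0}, {"claw": 0.7, "delta_pos": [0, 0.12, 0], "roll": 0}]}}

```text
time_s: 7.45
eef_pos: [0.5353, 0.0343, 0.065]
orientation: [[-0.001, 1.0, 0.0], [1.0, 0.001, -0.0], [-0.0, 0.0, -1.0]]
wrist_force: [0.1, -0.3, 0.3]
grip_width: 0.014
grasp_force: 0.1
```

Run:
```python
from h import *
a=save('side','s3.png')['color'][60:310,180:440];b=save('top','t3.png')['color'][110:260,130:410]
cv2.imwrite('pics/s3c.png',np.hstack([cv2.resize(a,(390,375)),cv2.resize(b,(400,375))]))
```

```text
(no output)
```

View pics/s3c.png

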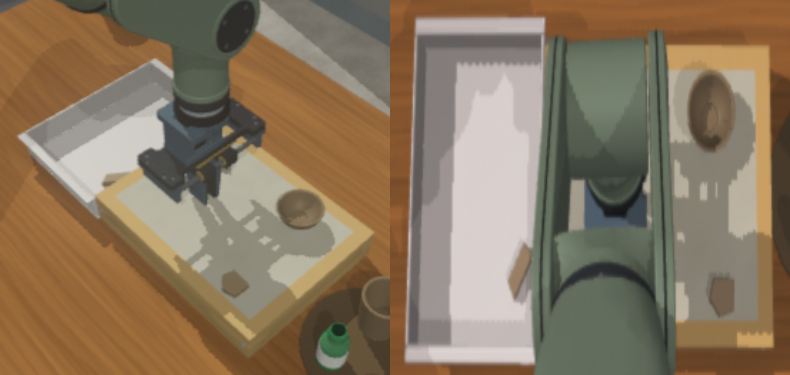

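The corner is no longer behind the fingers, so it is being pushed along. The strip lies in the tray at (520,270). I carry on over the end, then go behind the wedge.

Call:
{"api": "arm_command", "payload": {"moves": [{"claw": 0.7, "delta_pos": [0, 0.012, 0], "roll": 0}, {"claw": 0.7, "delta_pos": [0, 0.024, 0], "roll": 0}, {"claw": 0.7, "delta_pos": [0, 0.036, 0], "roll": 0}, {"claw": 0.7, "delta_pos": [0, 0.048, 0], "roll": 0}, {"claw": 0.7, "delta_pos": [0, 0.06, 0], "roll": 0}, {"claw": 0.7, "delta_pos": [0, 0.072, 0], "roll": 0}, {"claw": 0.7, "delta_pos": [0, 0.084, 0], "roll": 0}, {"claw": 0.7, "delta_pos": [0, 0.096, 0], "roll": 0}, {"claw": 0.7, "delta_pos": [0, 0.108, 0], "roll": 0}, {"claw": 0.7, "delta_pos": [0, 0.12, 0], "roll": 0}, {"claw": 0.7, "delta_pos": [0, 0.135, 0], "roll": 0}, {"claw": 0.7, "delta_pos": [0, 0.15, 0], "roll": 0}, {"claw": 0.7, "delta_pos": [0, 0.168, 0], "roll": 0}, {"claw": 0.7, "delta_pos": [0, 0.168, 0], "roll": 0}, {"claw": 0.7, "delta_pos": [0, 0.168, 0.05], "roll": 0}, {"claw": 0.7, "delta_pos": [0.02, 0.12, 0.07], "roll": 0}, {"claw": 0.7, "delta_pos": [0.04, 0.06, 0.07], "roll": 0}, {"claw": 0.7, "delta_pos": [0.06, 0.02, 0.07], "roll": 0}, {"claw": 0.7, "delta_pos": [0.069, -0.018, 0.06], "roll": 0}, {"claw": 0.7, "delta_pos": [0.069, -0.018, 0.05], "roll": 0}]}}

```text
time_s: 10.05
eef_pos: [0.6047, 0.0128, 0.1146]
orientation: [[0.003, 1.0, 0.0], [1.0, -0.003, -0.001], [-0.001, 0.0, -1.0]]
wrist_force: [-0.2, 0.9, -0.5]
grip_width: 0.0136
grasp_force: 0.0
```

Run:
```python
from h import *
a=save('side','s4.png')['color'][60:310,180:440];b=save('top','t4.png')['color'][110:260,130:410]
cv2.imwrite('pics/s4c.png',np.hstack([cv2.resize(a,(390,375)),cv2.resize(b,(400,375))]))
```

```text
(no output)
```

View pics/s4c.png

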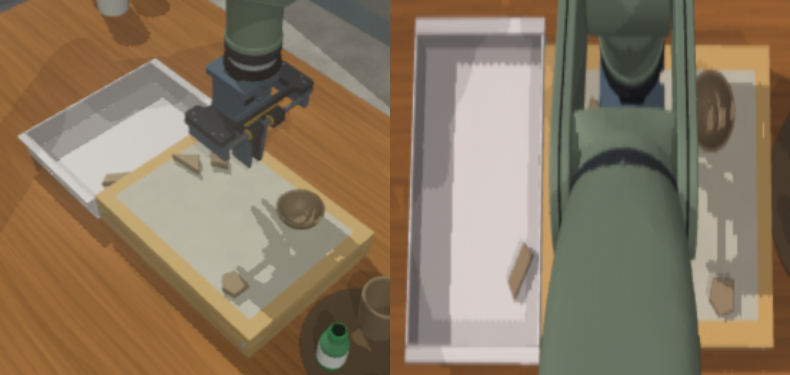

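The corner slipped aside. It is still on the board at left-panel (187,162), next to the wedge at (220,162). I measure it from the side view.

Run:
```python
from h import *
f=dict(np.load('pics/s4.png.npz'))
c=cv2.cvtColor(f['color'],cv2.COLOR_BGR2HSV)
m=np.zeros(c.shape[:2],np.uint8);s=(slice(155,180),slice(290,340));m[s]=((c[s][...,1]>55)&(c[s][...,0]<22))*255
for k in cv2.findContours(m,cv2.RETR_EXTERNAL,cv2.CHAIN_APPROX_NONE)[0]:
    if cv2.contourArea(k)<20: continue
    w=onplane(f,k.reshape(-1,2),.069)
    print(cv2.contourArea(k),w.mean(0).round(3),'x',w[:,0].min().round(3),w[:,0].max().round(3),'y',w[:,1].min().round(3),w[:,1].max().round(3))
    ap=cv2.approxPolyDP(k,2,True).reshape(-1,2);print(ap.tolist(),onplane(f,ap,.069)[:,:2].round(3).tolist())
im=cv2.resize(f['color'][140:190,270:350],None,fx=8,fy=8,interpolation=cv2.INTER_CUBIC);cv2.imwrite('pics/s4z.png',im)
```

```text
55.0 [0.598 0.067 0.069] x 0.587 0.607 y 0.048 0.089
[[320, 162], [322, 170], [331, 172], [331, 168]] [[0.601, 0.089], [0.587, 0.067], [0.598, 0.048], [0.607, 0.057]]
224.0 [0.567 0.116 0.069] x 0.537 0.597 y 0.073 0.145
[[290, 160], [290, 167], [296, 165], [312, 174], [312, 164], [300, 162], [309, 155], [297, 155]] [[0.552, 0.144], [0.537, 0.126], [0.552, 0.121], [0.561, 0.073], [0.582, 0.097], [0.565, 0.122], [0.597, 0.125], [0.575, 0.145]]
```

View pics/s4z.png

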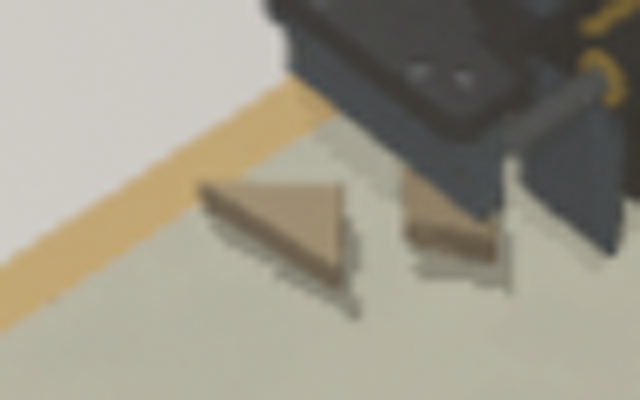

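Call:
{"api": "arm_command", "payload": {"moves": [{"claw": 0.7, "delta_pos": [0.0, 0, -0.03], "roll": 0}, {"claw": 0.7, "delta_pos": [0.0, 0, -0.05], "roll": 0}, {"claw": 0.7, "delta_pos": [0.0, 0.01, -0.05], "roll": 0}, {"claw": 0.7, "delta_pos": [0, 0.02, -0.05], "roll": 0}, {"claw": 0.7, "delta_pos": [0, 0.03, -0.05], "roll": 0}, {"claw": 0.7, "delta_pos": [0, 0.04, -0.05], "roll": 0}, {"claw": 0.7, "delta_pos": [0, 0.05, -0.05], "roll": 0}, {"claw": 0.7, "delta_pos": [0, 0.06, -0.05], "roll": 0}, {"claw": 0.7, "delta_pos": [0, 0.07, -0.05], "roll": 0}, {"claw": 0.7, "delta_pos": [0, 0.08, -0.05], "roll": 0}, {"claw": 0.7, "delta_pos": [0, 0.092, -0.05], "roll": 0}, {"claw": 0.7, "delta_pos": [0, 0.104, -0.05], "roll": 0}, {"claw": 0.7, "delta_pos": [0, 0.116, -0.05], "roll": 0}, {"claw": 0.7, "delta_pos": [0, 0.128, -0.05], "roll": 0}, {"claw": 0.7, "delta_pos": [0, 0.14, -0.05], "roll": 0}, {"claw": 0.7, "delta_pos": [0, 0.155, -0.05], "roll": 0}, {"claw": 0.7, "delta_pos": [0, 0.17, -0.05], "roll": 0}, {"claw": 0.7, "delta_pos": [0, 0.188, -0.05], "roll": 0}, {"claw": 0.7, "delta_pos": [0, 0.188, -0.05], "roll": 0}, {"claw": 0.7, "delta_pos": [0, 0.188, 0.01], "roll": 0}]}}

```text
time_s: 12.65
eef_pos: [0.6009, 0.2026, 0.1206]
orientation: [[-0.001, 1.0, -0.011], [1.0, 0.001, -0.004], [-0.004, -0.011, -1.0]]
wrist_force: [1.0, -0.2, 0.1]
grip_width: 0.0138
grasp_force: 0.0
```

Call:
{"api": "arm_command", "payload": {"moves": [{"claw": 0.7, "delta_pos": [-0.03, -0.05, 0.02], "roll": 0}, {"claw": 0.7, "delta_pos": [-0.06, -0.1, 0.02], "roll": 0}, {"claw": 0.7, "delta_pos": [-0.1, -0.15, 0.02], "roll": 0}, {"claw": 0.7, "delta_pos": [-0.12, -0.2, 0.02], "roll": 0}, {"claw": 0.7, "delta_pos": [-0.148, -0.25, 0.02], "roll": 0}, {"claw": 0.7, "delta_pos": [-0.148, -0.3, 0.02], "roll": 0}, {"claw": 0.7, "delta_pos": [-0.148, -0.35, 0.02], "roll": 0}, {"claw": 0.7, "delta_pos": [-0.148, -0.363, 0.01], "roll": 0}, {"claw": 0.7, "delta_pos": [-0.148, -0.363, 0.01], "roll": 0}]}}

```text
time_s: 13.78
eef_pos: [0.4553, -0.1595, 0.1341]
orientation: [[0.001, 1.0, -0.002], [1.0, -0.001, 0.001], [0.001, -0.002, -1.0]]
wrist_force: [-1.6, 0.6, -0.6]
grip_width: 0.0136
grasp_force: 0.0
```

```bash
cat >> h.py <<'E'
def blobs(f,s,z=.072):
    c=cv2.cvtColor(f['color'],cv2.COLOR_BGR2HSV)
    m=np.zeros(c.shape[:2],np.uint8);m[s]=((c[s][...,1]>55)&(c[s][...,0]<18))*255
    for k in cv2.findContours(m,cv2.RETR_EXTERNAL,cv2.CHAIN_APPROX_NONE)[0]:
        if cv2.contourArea(k)<20: continue
        ap=cv2.approxPolyDP(k,1.5,True).reshape(-1,2)
        print(cv2.contourArea(k),k.reshape(-1,2).mean(0).round(),onplane(f,ap,z)[:,:2].round(3).tolist())
E
python3 - <<'E'
from h import *
f=save('side','s5.png');f2=save('top','t5.png')
a=f['color'][60:310,180:440];b=f2['color'][110:260,130:410]
cv2.imwrite('pics/s5c.png',np.hstack([cv2.resize(a,(390,375)),cv2.resize(b,(400,375))]))
blobs(f2,(slice(139,237),slice(237,386)))
E
```

```text
197.0 [363. 228.] [[0.471, -0.101], [0.454, -0.095], [0.44, -0.109], [0.446, -0.13], [0.469, -0.13]]
821.0 [354. 154.] [[0.639, -0.075], [0.62, -0.064], [0.594, -0.068], [0.579, -0.091], [0.585, -0.121], [0.607, -0.134], [0.633, -0.128], [0.646, -0.111], [0.646, -0.085]]
971.0 [245. 186.] [[0.644, 0.149], [0.438, 0.145], [0.438, 0.126], [0.457, 0.127], [0.456, 0.139], [0.461, 0.142], [0.465, 0.135], [0.463, 0.127], [0.549, 0.127], [0.558, 0.073], [0.579, 0.094], [0.551, 0.125], [0.566, 0.128], [0.553, 0.138], [0.558, 0.149], [0.575, 0.147], [0.575, 0.128], [0.605, 0.127], [0.644, 0.13]]
```

View pics/s5c.png

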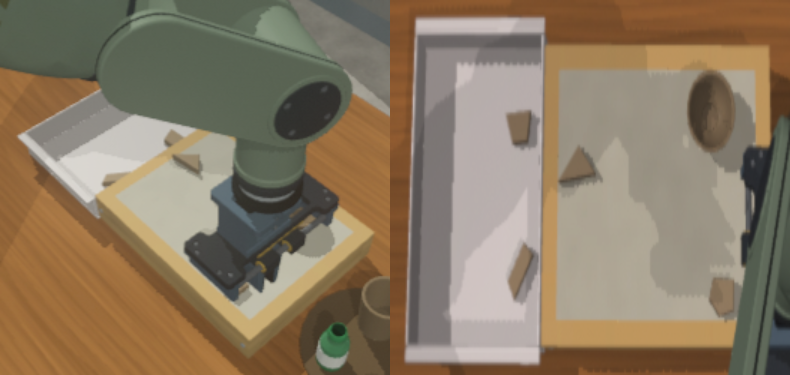

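The wedge and strip are in the tray at right-panel (520,125) and (520,270). The corner waits at (578,165) and the chunk at (722,297), with its flat edge trailing. I push the chunk with shut fingers.

Call:
{"api": "arm_command", "payload": {"moves": [{"claw": 1, "delta_pos": [0.002, 0, -0.03], "roll": 0}, {"claw": 1, "delta_pos": [0.002, 0, -0.06], "roll": 0}, {"claw": 1, "delta_pos": [0.002, 0, -0.069], "roll": 0}, {"claw": 1, "delta_pos": [0.002, 0, -0.069], "roll": 0}, {"claw": 1, "delta_pos": [0.002, 0.01, -0.069], "roll": 0}, {"claw": 1, "delta_pos": [0.002, 0.02, -0.069], "roll": 0}, {"claw": 1, "delta_pos": [0.002, 0.03, -0.069], "roll": 0}, {"claw": 1, "delta_pos": [0.002, 0.04, -0.069], "roll": 0}, {"claw": 1, "delta_pos": [0.002, 0.05, -0.069], "roll": 0}, {"claw": 1, "delta_pos": [0.002, 0.06, -0.069], "roll": 0}, {"claw": 1, "delta_pos": [0.002, 0.07, -0.069], "roll": 0}, {"claw": 1, "delta_pos": [0.002, 0.08, -0.069], "roll": 0}, {"claw": 1, "delta_pos": [0.002, 0.09, -0.069], "roll": 0}, {"claw": 1, "delta_pos": [0.002, 0.1, -0.069], "roll": 0}, {"claw": 1, "delta_pos": [0.002, 0.11, -0.069], "roll": 0}, {"claw": 1, "delta_pos": [0.002, 0.12, -0.069], "roll": 0}, {"claw": 1, "delta_pos": [0.002, 0.13, -0.069], "roll": 0}, {"claw": 1, "delta_pos": [0.002, 0.14, -0.069], "roll": 0}, {"claw": 1, "delta_pos": [0.002, 0.15, -0.069], "roll": 0}]}}

```text
time_s: 16.25
eef_pos: [0.4583, -0.0087, 0.066]
orientation: [[-0.001, 1.0, 0.0], [1.0, 0.001, 0.0], [0.0, 0.0, -1.0]]
wrist_force: [-1.4, 0.4, -0.4]
grip_width: 0.0002
grasp_force: 0.0
```

Run:
```python
from h import *
f=save('side','s6.png');f2=save('top','t6.png')
blobs(f,(slice(150,275),slice(250,420)));print();blobs(f2,(slice(139,237),slice(250,386)))
```

```text
859.5 [403. 261.] [[0.612, -0.21], [0.472, -0.211], [0.499, -0.235], [0.503, -0.234], [0.501, -0.238], [0.522, -0.251], [0.52, -0.256], [0.529, -0.264], [0.533, -0.261], [0.545, -0.266], [0.551, -0.256], [0.556, -0.257], [0.558, -0.25], [0.563, -0.251]]
2267.0 [273. 252.] [[0.391, 0.089], [0.292, -0.044], [0.392, -0.137]]
2119.0 [391. 168.] [[0.668, 0.079], [0.67, -0.161], [0.806, -0.048]]

155.0 [261. 177.] [[0.56, 0.075], [0.579, 0.099], [0.551, 0.121], [0.556, 0.079]]
823.5 [354. 154.] [[0.646, -0.083], [0.628, -0.066], [0.598, -0.066], [0.581, -0.085], [0.581, -0.115], [0.601, -0.132], [0.627, -0.132], [0.646, -0.113]]
```

Call:
{"api": "arm_command", "payload": {"moves": [{"claw": 1, "delta_pos": [0, 0.01, 0], "roll": 0}, {"claw": 1, "delta_pos": [0, 0.02, 0], "roll": 0}, {"claw": 1, "delta_pos": [0, 0.03, 0], "roll": 0}, {"claw": 1, "delta_pos": [0, 0.04, 0], "roll": 0}, {"claw": 1, "delta_pos": [0, 0.05, 0], "roll": 0}, {"claw": 1, "delta_pos": [0, 0.06, 0], "roll": 0}, {"claw": 1, "delta_pos": [0, 0.07, 0], "roll": 0}, {"claw": 1, "delta_pos": [0, 0.08, 0], "roll": 0}, {"claw": 1, "delta_pos": [0, 0.09, 0], "roll": 0}, {"claw": 1, "delta_pos": [0, 0.1, 0], "roll": 0}, {"claw": 1, "delta_pos": [0, 0.112, 0], "roll": 0}, {"claw": 1, "delta_pos": [0, 0.124, 0], "roll": 0}, {"claw": 1, "delta_pos": [0, 0.136, 0], "roll": 0}, {"claw": 1, "delta_pos": [0, 0.15, 0], "roll": 0}, {"claw": 1, "delta_pos": [0, 0.165, 0], "roll": 0}, {"claw": 1, "delta_pos": [0, 0.18, 0], "roll": 0}, {"claw": 1, "delta_pos": [0, 0.195, 0], "roll": 0}, {"claw": 1, "delta_pos": [0, 0.21, 0], "roll": 0}, {"claw": 1, "delta_pos": [0, 0.21, 0], "roll": 0}, {"claw": 1, "delta_pos": [0, 0.21, 0.06], "roll": 0}]}}

```text
time_s: 18.85
eef_pos: [0.4551, 0.1993, 0.1228]
orientation: [[-0.001, 1.0, -0.01], [1.0, 0.001, -0.005], [-0.005, -0.01, -1.0]]
wrist_force: [0.9, 0.1, -0.2]
grip_width: 0.0006
grasp_force: 0.0
```

Call:
{"api": "arm_command", "payload": {"moves": [{"claw": 0.7, "delta_pos": [0.03, -0.05, 0.01], "roll": 0}, {"claw": 0.7, "delta_pos": [0.06, -0.1, 0.01], "roll": 0}, {"claw": 0.7, "delta_pos": [0.1, -0.14, 0.01], "roll": 0}, {"claw": 0.7, "delta_pos": [0.108, -0.163, 0], "roll": 0}, {"claw": 0.7, "delta_pos": [0.108, -0.163, -0.04], "roll": 0}, {"claw": 0.7, "delta_pos": [0.108, -0.163, -0.06], "roll": 0}, {"claw": 0.7, "delta_pos": [0.108, -0.163, -0.06], "roll": 0}]}}

```text
time_s: 19.73
eef_pos: [0.5648, 0.0371, 0.0644]
orientation: [[-0.0, 1.0, -0.004], [1.0, 0.0, -0.0], [-0.0, -0.004, -1.0]]
wrist_force: [0.2, 0.3, 0.5]
grip_width: 0.0138
grasp_force: 0.0
```

Run:
```python
from h import *
f=save('side','s7.png');f2=save('top','t7.png')
a=f['color'][60:310,180:440];b=f2['color'][110:260,130:410]
cv2.imwrite('pics/s7c.png',np.hstack([cv2.resize(a,(390,375)),cv2.resize(b,(400,375))]))
```

```text
(no output)
```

View pics/s7c.png

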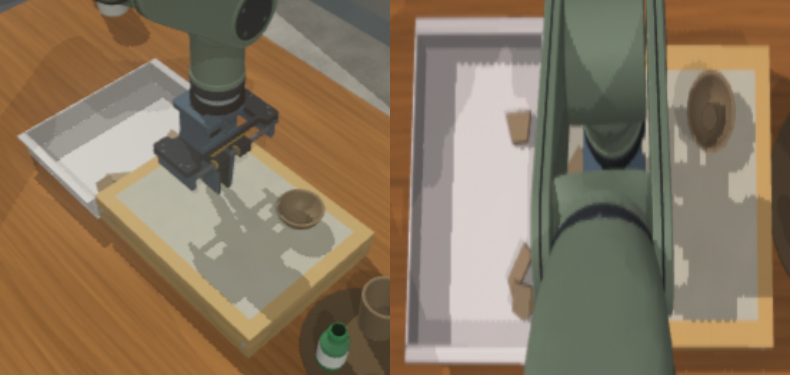

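The chunk has joined the strip in the tray at (520,297), and the wedge is at (520,125). Only the corner remains.

Call:
{"api": "arm_command", "payload": {"moves": [{"claw": 0.7, "delta_pos": [-0.002, 0.008, 0], "roll": 0}, {"claw": 0.7, "delta_pos": [-0.002, 0.016, 0], "roll": 0}, {"claw": 0.7, "delta_pos": [-0.002, 0.024, 0], "roll": 0}, {"claw": 0.7, "delta_pos": [-0.002, 0.032, 0], "roll": 0}, {"claw": 0.7, "delta_pos": [-0.002, 0.04, 0], "roll": 0}, {"claw": 0.7, "delta_pos": [-0.002, 0.048, 0], "roll": 0}, {"claw": 0.7, "delta_pos": [-0.002, 0.056, 0], "roll": 0}, {"claw": 0.7, "delta_pos": [-0.002, 0.064, 0], "roll": 0}, {"claw": 0.7, "delta_pos": [-0.002, 0.072, 0], "roll": 0}, {"claw": 0.7, "delta_pos": [-0.002, 0.08, 0], "roll": 0}, {"claw": 0.7, "delta_pos": [-0.002, 0.09, 0], "roll": 0}, {"claw": 0.7, "delta_pos": [-0.002, 0.1, 0], "roll": 0}, {"claw": 0.7, "delta_pos": [-0.002, 0.11, 0], "roll": 0}, {"claw": 0.7, "delta_pos": [-0.002, 0.12, 0], "roll": 0}, {"claw": 0.7, "delta_pos": [-0.002, 0.13, 0], "roll": 0}, {"claw": 0.7, "delta_pos": [-0.002, 0.14, 0], "roll": 0}, {"claw": 0.7, "delta_pos": [-0.002, 0.15, 0], "roll": 0}, {"claw": 0.7, "delta_pos": [-0.002, 0.165, 0], "roll": 0}, {"claw": 0.7, "delta_pos": [-0.002, 0.18, 0], "roll": 0}, {"claw": 0.7, "delta_pos": [-0.002, 0.18, 0], "roll": 0}]}}

```text
time_s: 22.32
eef_pos: [0.5643, 0.2189, 0.0659]
orientation: [[-0.003, 1.0, 0.0], [1.0, 0.003, 0.0], [0.0, 0.0, -1.0]]
wrist_force: [-0.3, -0.0, -0.3]
grip_width: 0.0139
grasp_force: 0.0
```

Call:
{"api": "arm_command", "payload": {"moves": [{"claw": 0.7, "delta_pos": [0, 0, 0.05], "roll": 0}, {"claw": 0.7, "delta_pos": [0, 0, 0.1], "roll": 0}, {"claw": 0.7, "delta_pos": [-0.04, 0.04, 0.13], "roll": 8}, {"claw": 0.7, "delta_pos": [-0.08, 0.08, 0.15], "roll": 16}, {"claw": 0.7, "delta_pos": [-0.12, 0.12, 0.15], "roll": 24}, {"claw": 0.7, "delta_pos": [-0.16, 0.16, 0.15], "roll": 32}, {"claw": 0.7, "delta_pos": [-0.2, 0.2, 0.15], "roll": 40}, {"claw": 0.7, "delta_pos": [-0.24, 0.24, 0.15], "roll": 48}, {"claw": 0.7, "delta_pos": [-0.28, 0.28, 0.15], "roll": 56}, {"claw": 0.7, "delta_pos": [-0.32, 0.3, 0.15], "roll": 64}, {"claw": 0.7, "delta_pos": [-0.36, 0.32, 0.15], "roll": 70}, {"claw": 0.7, "delta_pos": [-0.36, 0.32, 0.15], "roll": 70}, {"claw": 0.7, "delta_pos": [-0.36, 0.32, 0.15], "roll": 70}]}}

```text
time_s: 23.95
eef_pos: [0.2047, 0.5372, 0.2159]
orientation: [[-0.94, 0.342, 0.001], [0.342, 0.94, -0.001], [-0.001, -0.0, -1.0]]
wrist_force: [0.0, -0.3, -0.3]
grip_width: 0.0135
grasp_force: 0.0
```

Run:
```python
from h import *
f=save('side','s8.png');f2=save('top','t8.png')
a=f['color'][60:340,180:480];b=f2['color'][110:260,130:490]
cv2.imwrite('pics/s8c.png',np.hstack([cv2.resize(a,(350,327)),cv2.resize(b,(450,327))]))
blobs(f2,(slice(139,237),slice(250,386)))
```

```text
828.0 [354. 154.] [[0.646, -0.083], [0.628, -0.066], [0.598, -0.066], [0.581, -0.085], [0.581, -0.115], [0.601, -0.132], [0.627, -0.132], [0.644, -0.118]]
```

View pics/s8c.png

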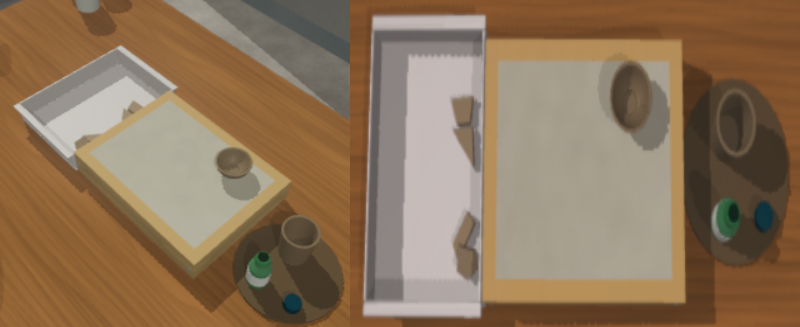

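All four offcuts are in the tray, at right-panel (462,110), (466,147), (465,230) and (466,262). The board is clear, and the dish, cup, bottle and cap have not moved.

```bash
python3 -c "
from h import *
print(r.sign_off())"
```

```text
the job is handed in; nothing more can be done
None
```

All four offcuts were swept into the reclaim tray, with the dish, cup, bottle and cap left standing where they were, and the job was handed in at about 24 s; the corner piece needed a second push.

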